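# Stand the drawplate up in its stand and lock it with the keeper slide

## Task

The drawplate (the steel plate full of holes) has slumped back onto the brass guide roller of its wire-drawing stand. First push it upright so that it stands on its end flat against the two cheeks of the stand; then slide the keeper by its red grip all the way to its stop, so that its blade stands across the foot of the plate, and leave it so. Leave the dropper bottle beside it where it is.

Things in the scene. Friction and masses are not known exactly. Their poses are not given: they have to be found in the camera images.
- draw_stand: Green cast stand, bolted to the bench (fixed). Origin on the bench top, z up, +x from the feed side (towards the robot) to the cheeks. Two upright cheeks, y +-8 to +-21 mm, 16 mm thick, front faces at x = 0, tops 130 mm above the bench, are the fence for the plate. Foot 12 mm thick, x -98 to +54, y -44 to +44 mm; a wing to y = -211 mm carries the keeper slide.
- seat (a point): The seat for the plate's foot: top of the stand's foot, 12 mm above the bench, on the line of the cheeks' front faces, midway between them; axes as the stand's. Side stops 13 mm high at y +-23.5 to 29.5 mm. A plate standing correctly has its centre 60 mm above this point and 5 mm to the feed side (-x), its z axis upright.
- guide_roller (a point): Middle of the brass guide roller on the feed side, 73 mm before the cheeks, 59 mm above the bench: 18 mm across, 57 mm long along y, between two lugs (y +-30 to +-38 mm, tops at 68 mm). Axes as the stand's.
- drawplate: Loose steel plate 120 x 44 x 10 mm, 0.3 to 0.55 kg, with dark holes (marks only). Origin at its centre; z along the length to the upper end, y along the width, x through the thickness to the cheeks. Starts with its foot in the seat, leaning 48 degrees onto the roller, upper end 40 mm past it. 2 to 4 N on its underside there tips it up. Stands by itself unless left leaning over 4 degrees.
- keeper (a joint): Travel of the keeper slide in m: 0 = fully open (it starts at 0 to 0.012), 0.070 = end stop (its steel carriage meets the blade bridge). It moves along the stand's +y with about 2 N of friction, no spring, and stays where left. Its blade, 24 mm high, 8 mm thick, runs 2.5 mm in front of the standing plate; its tapered nose nudges a foot that is a few mm off back to the cheeks; a leaning plate is in its way.
- keeper_grip (a point): Centre of the keeper's red upright grip, a knob 23 mm across and 34 mm tall, top 17 mm above this point and 80 mm above the bench; the steel carriage under it (22 mm wide, 50 mm long, 13 mm of it past the grip) has its top 27 mm below this point. In the stand's frame at x = -16.5, y = -158 mm (open) to -88 mm (stop). Axes as the stand's.
- flux_dropper: Small brown dropper bottle, 33 mm across, 102 mm tall, standing on the bench just before the slide; loose. Origin under its middle.

How it is judged:
By the outcome, as a careful person would: the job done as asked, in the order asked, and still so for the second after the job is handed in, with the robot touching nothing.
It also fails if it takes over 48 s, if anything falls off the work surface, if the arm or the gripper's body presses on something with over 40 N, if the wrist force passes 120 N, or if a joint passes its speed limit or range.

## Robot

A 6-joint arm with a two-finger parallel gripper is mounted at the origin on the work surface; the furniture and walls round the work are solid. World frame = base frame: x ahead of the robot, y to its left, z up, the work surface at z = 0. Lengths are in m, angles in rad, forces in N, time in s.
With the tool pointing down it reaches from about 0.25 to 0.775 m from the base axis. Payload 4 kg.
Tool frame: the origin (TCP) lies on the centre line of the jaws, within the pads' length; the fingertips stand 17 mm ahead of it and the grasp point (between the pads) lies 2 mm behind it; z points along the fingers, y is the line along which they close (so a half turn about z gives the same grasp; the last joint's range is limited). The gripper opens to 94 mm and grips with 3 to 60 N. Pads are 16 mm wide; open, the fingers measure 119 mm over their backs; the gripper's body (75 mm by 177 mm) begins 78 mm behind the grasp point.
Start: joints at [-1.424, 0.087, 1.371, -0, 1.684, -0.103], TCP at [0.136, -0.533, 0.223] pointing down, gripper open.
Joint ranges: [-3.1, 3.1], [-0.76, 2.03], [0.27, 2.55], [-1.08, 4.22], [0.17, 2.65], [-2.57, 2.57]. Speed limits (rad/s): [2.79, 2.79, 3.14, 3.14, 3.14, 3.14].

## Interface

Orientations are given as [roll, pitch, yaw] about the fixed x, y, z axes, in that order (R = Rz(yaw) Ry(pitch) Rx(roll)).
In Python, from bench import robot gives the robot as it stands.
- The arm moves only by the tool servo_tool, never from a script. Its argument "plan" is a list of rows, each a list of 7 numbers: the shift along the tool's x, y, z normalised to -1 to 1, where 1 is 0.1 m, then the turn, a rotation vector about the tool's x, y, z normalised to -1 to 1, where 1 is pi/2 rad, then the finger opening in mm, from 0 to 94. In form: [[x, y, z, ax, ay, az, gripper], ...]. A call has 1 to 12 rows; each row is the pose to reach, as a shift and turn from the pose commanded when the call began, along the tool's axes at that moment; what a row does not reach only later rows make up. A row lasts 1/12 s, in which the tool goes at most 41.7 mm and 7.16 degrees, less where a joint would pass 70% of its speed; a pose out of reach is approached as far as the arm can. A call with a number of a shift or a turn outside -1 to 1 is refused whole. A call with a gripper value outside its range is refused whole. The fingers move at their own pace and stop on an object; the grip force is fixed at half the most. Time passes only in rows, so rows that repeat a pose let the fingers close. It gives the time, the measured TCP pose, the force, the opening and the grip force at its end, in the units of the state.
- robot.get_obs(): the state, without advancing time (a new reading comes with each control period).
- robot.snapshot(name): name is "side" or "top"; returns the picture (420x560x3 uint8, red, green, blue); there is no depth.
- robot.camera_params(name): a dict with "camera_matrix" (3x3 intrinsics, pixels), "distortion" ([k1, k2, p1, p2, k3] as OpenCV has them; the pictures are not rectified), "rvec" (rotation vector, rad) and "tvec" (3), from world to camera coordinates, as OpenCV has them. Camera axes: x right, y down, z forward; pixel columns grow to the right and rows downward; lengths in m; the calibration is good to about 2 mm. A picture is of the moment at which its call begins. camera_params takes no time and is no camera call.
- robot.close_job(): hands the job in; it is judged then, once.
Trained networks look in the newest picture that a camera, given by its name, has taken for a name from the list of things; names that differ only in an ending like _2 or _b are one class to them, and where a whole thing is asked for, a point or a joint stands for the part that bears it (a point fixed in the world has none). Each returns a list of dicts, best first, with "conf" (0 to 1); they miss things now and then, are a little off and sometimes report something else, mostly with a low value. They report only what shows in the picture. A call takes as long as a camera call.
- robot.find_in(thing, camera): "extent" ([centre column, centre row, width, height] in pixels, round what is visible of it).
The state is a dict: "time": time; "joint_positions": joint angles; "qvel": joint speeds; "joint_torque": joint torques, N m; "tool_pos": TCP position; "ee_rot": TCP orientation; "wrist_force": force on the tool from outside, world axes, zero at the start; "wrist_torque": the same for the moment, N m; "width": finger opening in m; "finger_force": force on a finger pad.
Only numpy, scipy, OpenCV 4.12 (cv2) and the standard library are available. Lean on these libraries where they do the work, as an engineer would, in place of code of your own. Each camera call takes 0.05 s, during which the arm holds its last target. There are 200 camera calls.

## Working session

There is one attempt and no reset: what is moved stays moved. The work goes in short steps, Python scripts to look and compute and a tool call to move; the robot and the scene stay as the last step left them, time stands still between calls to the robot, and variables do not carry over. Pictures are saved under pics/ and viewed, at most 11 in all, crops included, and the job is handed in when it is done.

Besides the shell and the picture viewer there is one more tool, called after "Emit:" by a JSON object that holds its "name" and its "arguments", one argument or row to a line. servo_tool: Moves the arm, as the interface text tells. Scaled input: -1 to 1 covers 0.1 m each way for a shift and pi/2 rad each way for a turn. Its arguments: {"type":"object","properties":{"plan":{"type":"array","items":{"type":"array","items":{"type":"number"}}}},"required":["plan"]}

```bash
mkdir -p pics
python3 - <<'E'
from bench import robot
import cv2
for c in ("side","top"):
    im=robot.snapshot(c); cv2.imwrite(f"pics/{c}0.png",im[:,:,::-1])
    p=robot.camera_params(c); print(c,{k:__import__('numpy').round(v,3).tolist() for k,v in p.items()})
    for t in ("draw_stand","drawplate","keeper","keeper_grip","flux_dropper","guide_roller"):
        try: print(t,[( [round(x) for x in d["extent"]],round(d["conf"],2)) for d in robot.find_in(t,c)[:2]])
        except Exception as e: print(t,e)
o=robot.get_obs();print(o["time"],o["tool_pos"],o["ee_rot"])
E
```

```text
side {'camera_matrix': [[503.043, 0.0, 275.177], [0.0, 503.043, 206.857], [0.0, 0.0, 1.0]], 'distortion': [-0.038, 0.0, 0.0, 0.0, 0.0], 'rvec': [1.941, -0.369, 0.217], 'tvec': [-0.477, 0.02, 1.017]}
draw_stand [([334, 231, 18, 43], 0.25)]
drawplate [([308, 190, 54, 40], 0.84), ([244, 229, 18, 59], 0.41)]
keeper [([334, 232, 17, 43], 0.75)]
keeper_grip [([331, 233, 17, 42], 0.65)]
flux_dropper [([245, 230, 18, 59], 0.62), ([323, 214, 82, 124], 0.18)]
guide_roller [([323, 215, 80, 123], 0.75)]
top {'camera_matrix': [[504.689, 0.0, 277.642], [0.0, 504.689, 199.119], [0.0, 0.0, 1.0]], 'distortion': [-0.08, 0.0, 0.0, 0.0, 0.0], 'rvec': [2.183, -2.177, 0.116], 'tvec': [-0.33, 0.394, 0.896]}
draw_stand [([270, 141, 148, 100], 0.94)]
drawplate []
keeper [([287, 160, 80, 33], 0.77)]
keeper_grip [([289, 159, 80, 37], 0.82)]
flux_dropper [([272, 236, 21, 23], 0.68)]
guide_roller [([268, 144, 148, 103], 0.92), ([273, 238, 20, 23], 0.7)]
0.7 [ 0.13598159 -0.53295585  0.22252624] [3.14143472e+00 1.28995543e-05 2.49841497e-01]
```

Run:
```python
import cv2
a=cv2.imread("pics/side0.png")[120:320,200:440]; b=cv2.imread("pics/top0.png")[60:280,160:400]
cv2.imwrite("pics/s1.png",cv2.resize(a,None,fx=3,fy=3,interpolation=cv2.INTER_CUBIC)[:600])
cv2.imwrite("pics/t1.png",cv2.resize(b,None,fx=2.7,fy=2.7,interpolation=cv2.INTER_CUBIC)[:600])
```

```text
(no output)
```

View pics/s1.png

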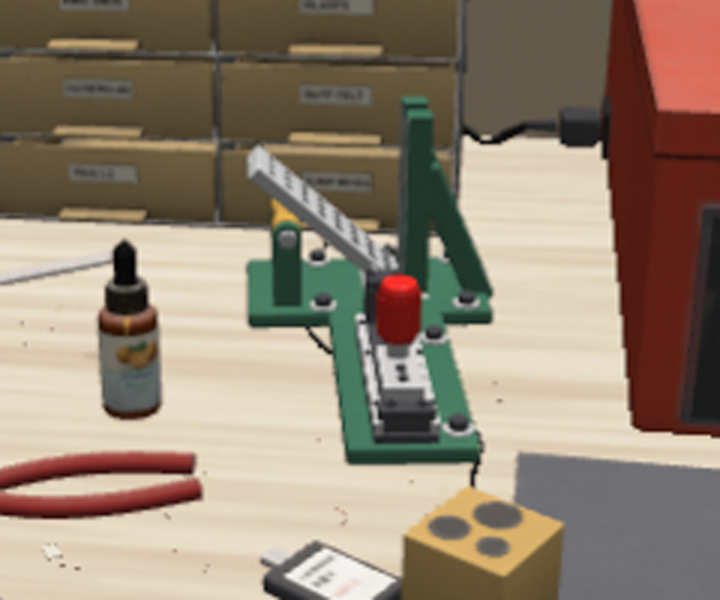

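View pics/t1.png

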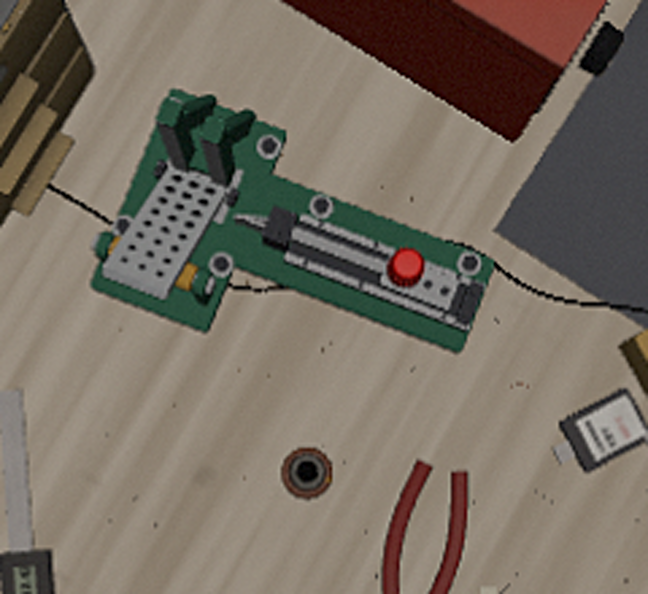

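View pics/top0.png

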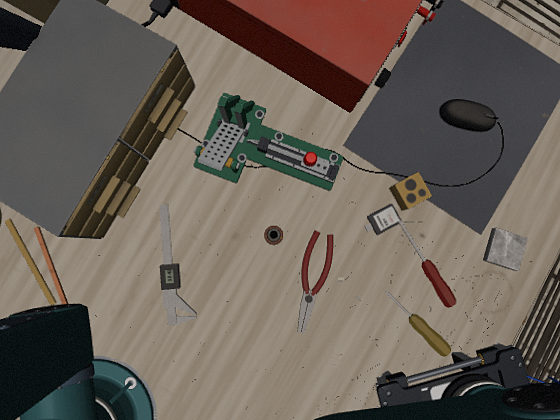

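The crops show the plate leaning on the roller. In the side crop its upper end is at about (262,165), the red grip at (398,310) and the dropper at (130,340). In the top crop the foot corners are (93,285), (208,331), (285,130) and (172,90), the grip top is at (407,264) and the dropper tip at (307,471). Next I fit the stand pose.

```bash
cat > h.py <<'E'
import numpy as np, cv2
from bench import robot
def proj(c,P):
    p=robot.camera_params(c)
    return cv2.projectPoints(np.array(P,float).reshape(-1,3),np.array(p["rvec"]),np.array(p["tvec"]),np.array(p["camera_matrix"]),np.array(p["distortion"]))[0].reshape(-1,2)
def s2w(q,P):
    P=np.array(P,float).reshape(-1,3); c,s=np.cos(q[2]),np.sin(q[2])
    return np.c_[q[0]+c*P[:,0]-s*P[:,1], q[1]+s*P[:,0]+c*P[:,1], P[:,2]]
E
python3 - <<'E'
from h import *
from scipy.optimize import least_squares
T=[((-98,44,12),(93,283)),((-98,-44,12),(208,328)),((54,44,12),(172,90)),((54,-44,12),(286,131))]
S=[((-98,44,12),(248,264)),((-98,-44,12),(250,313)),((54,-44,12),(491,305)),((0,-21,130),(408,113))]
tp=np.array([p for _,p in T])/2.7+[160,60]; sp=np.array([p for _,p in S])/3+[200,120]
TP=np.array([p for p,_ in T])/1e3; SP=np.array([p for p,_ in S])/1e3
gt=np.array([407,264])/2.7+[160,60]; gs=np.array([399,285])/3+[200,120]
def f(q):
    g=s2w(q,[-.0165,-.158+q[3],.080])
    return np.r_[(proj("top",s2w(q,TP))-tp).ravel(),(proj("side",s2w(q,SP))-sp).ravel(),(proj("top",g)-gt).ravel(),(proj("side",g)-gs).ravel()]
r=least_squares(f,[.45,-.25,.3,0]);q=r.x
if r.cost>100:
    r=min((least_squares(f,[.45,-.25,a,0]) for a in (-1,-.5,.5,1)),key=lambda r:r.cost);q=r.x
print(q,r.cost);print(r.fun.reshape(-1,2).round(1).tolist())
np.save("q.npy",q)
dt=np.array([307,471])/2.7+[160,60]; ds=np.array([125,242])/3+[200,120]
d=least_squares(lambda X:np.r_[(proj("top",X)-dt).ravel(),(proj("side",X)-ds).ravel()],[.35,-.2,.1]);print("dropper",d.x,d.cost)
c,s=np.cos(q[2]),np.sin(q[2]);v=d.x[:2]-q[:2];print("dropper stand",c*v[0]+s*v[1],-s*v[0]+c*v[1])
L=.120
# plate upper end
print("grip",s2w(q,[-.0165,-.158+q[3],.063]),"roller",s2w(q,[-.073,0,.059]),"seat",s2w(q,[0,0,.012]))
E
```

```text
[ 0.53342284 -0.24868363 -0.36769185  0.00434905] 16.106052246660727
[[-1.4, 0.3], [0.3, 0.8], [0.0, -2.7], [1.5, -1.4], [-1.5, -1.7], [-1.8, 0.5], [0.3, 1.8], [-1.0, 1.2], [1.0, -1.4], [-0.5, -0.8]]
dropper [ 0.3305378  -0.32172734  0.10057879] 1.6196844009012006
dropper stand -0.16306763235577548 -0.1410910034674801
grip [[ 0.46279395 -0.38613334  0.063     ]] roller [[ 0.4653022  -0.22244286  0.059     ]] seat [[ 0.53342284 -0.24868363  0.012     ]]
```

```bash
cat > ov.py <<'E'
from h import *
q=np.load("q.npy")
def seg(im,c,A,col,sc,off,closed=True):
    p=(proj(c,s2w(q,np.array(A)/1e3))-off)*sc
    cv2.polylines(im,[np.round(p*8).astype(np.int32)],closed,col,1,cv2.LINE_AA,3)
def box(im,c,x0,x1,y0,y1,z,col,sc,off):
    seg(im,c,[(x0,y0,z),(x1,y0,z),(x1,y1,z),(x0,y1,z)],col,sc,off)
def model(c,src,sc,off,wh,body=True):
    im=cv2.imread(src); im=im[off[1]:off[1]+wh[1],off[0]:off[0]+wh[0]]; im=cv2.resize(im,None,fx=sc,fy=sc,interpolation=cv2.INTER_CUBIC)
    o=np.array(off)+.5-.5/sc
    Y=(0,255,255);M=(255,0,255)
    box(im,c,-98,54,-44,44,12,Y,sc,o); seg(im,c,[(-98,-44,12),(0,-211,12)],(0,0,0),sc,o) if 0 else 0
    for s in(-1,1): box(im,c,0,16,s*8,s*21,130,Y,sc,o); box(im,c,-78,-68,s*30,s*38,68,Y,sc,o)
    g=(-16.5,-158+1e3*q[3]); a=np.linspace(0,6.28,24)
    for z in (46,80): seg(im,c,[(g[0]+11.5*np.cos(t),g[1]+11.5*np.sin(t),z) for t in a],M,sc,o)
    seg(im,c,[(-96.7,-22,92.5),(-96.7,22,92.5),(-7.6,22,12.2),(-7.6,-22,12.2)],(255,255,0),sc,o)
    if body:
        for z in(215,330): box(im,c,-22-88,-22+88,-37,37,z,(0,0,255),sc,o); box(im,c,-18-37,-18+37,-88,88,z,(255,0,0),sc,o)
    return im
E
python3 - <<'E'
from ov import *
a=model("top","pics/top0.png",3.4,(130,10),(230,170)); cv2.imwrite("pics/o_t.png",a)
b=model("side","pics/side0.png",4,(260,120),(130,145),False); cv2.imwrite("pics/o_s.png",b)
E
```

```text
(no output)
```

View pics/o_t.png

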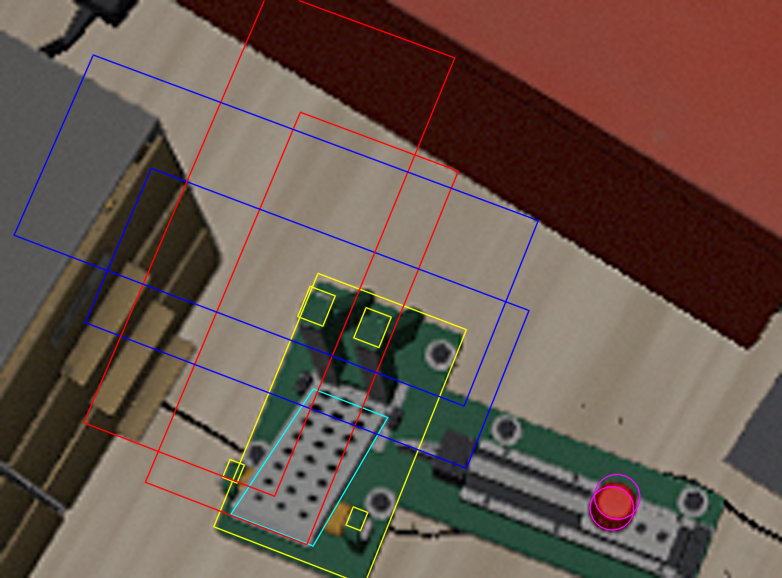

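View pics/o_s.png

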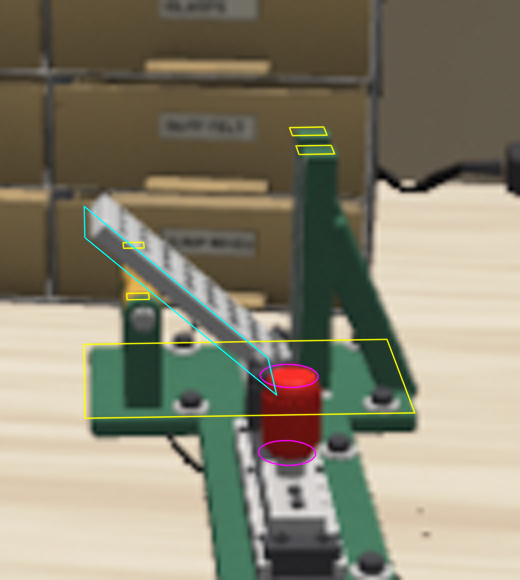

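The model matches to within about 1.5 px. The side view is biased by roughly (+1,+1) px, which fits the calibration error. With the jaws' closing line along stand x the hand stays clear of the drawers, so I check its distance to the red machine.

Run:
```python
from h import *
q=np.load("q.npy"); p=robot.camera_params("top")
R=cv2.Rodrigues(np.array(p["rvec"]))[0]; C=-R.T@np.array(p["tvec"])
def g(px,z=0):
    u=cv2.undistortPoints(np.array([[px]],float),np.array(p["camera_matrix"]),np.array(p["distortion"]))[0,0]
    d=R.T@np.r_[u,1]; X=C+d*(z-C[2])/d[2]; c,s=np.cos(q[2]),np.sin(q[2]); v=X[:2]-q[:2]
    return (1e3*np.r_[c*v[0]+s*v[1],-s*v[0]+c*v[1]]).round()
for n,a in {"red1":(200,15),"red2":(400,135),"red3":(560,232),"red4":(750,348),"cab corner":(219,262),"cab2":(190,345)}.items(): print(n,g(np.array(a)/3.4+[130,10]))
print("cam",C)
# targets: [stand x, y, z] -> shift in start tool frame, start pose yaw .25
T0=np.array([.136,-.533,.2225]);yaw=.2498
Rt=np.array([[np.cos(yaw),np.sin(yaw),0],[np.sin(yaw),-np.cos(yaw),0],[0,0,-1]])
for n,t in {"pre":(-135,0,.2225),"plate up":(-22,0,.2225),"grip pre":(-16.5,-190,.2225)}.items():
    w=s2w(q,[t[0]/1e3,t[1]/1e3,t[2]])[0]; print(n,w.round(4),"tool shift/0.1:",(Rt.T@(w-T0)*10).round(3),"reach",np.hypot(*w[:2]).round(3))
print("turn z (norm)", -(q[2]+np.pi/2-yaw)/(np.pi/2))
```

```text
red1 [175. 168.]
red2 [149.  34.]
red3 [129. -71.]
red4 [ 106. -193.]
cab corner [ 43. 101.]
cab2 [-7. 98.]
cam [ 0.30888282 -0.31653814  0.93359297]
pre [ 0.4074 -0.2002  0.2225] tool shift/0.1: [ 3.453 -2.554  0.   ] reach 0.454
plate up [ 0.5129 -0.2408  0.2225] tool shift/0.1: [ 4.374 -1.9    0.   ] reach 0.567
grip pre [ 0.4497 -0.4201  0.2225] tool shift/0.1: [ 3.319 -0.319  0.   ] reach 0.615
turn z (norm) -0.6068924780890662
```

Emit:
{"name": "servo_tool", "arguments": {
  "plan": [
    [0.41,-0.3,0,0,0,-0.08,0],
    [0.8,-0.6,0,0,0,-0.16,0],
    [1,-0.75,0,0,0,-0.24,0],
    [1,-0.75,0,0,0,-0.32,0],
    [1,-0.75,0,0,0,-0.4,0],
    [1,-0.75,0,0,0,-0.48,0],
    [1,-0.75,0,0,0,-0.56,0],
    [1,-0.75,0,0,0,-0.607,0],
    [1,-0.75,0,0,0,-0.607,0]
  ]
}}

```text
time: 1.45
tool_pos: [0.2144, -0.4355, 0.2226]
ee_rot: [3.141, 0.0, 1.205]
wrist_force: [-0.4, -0.8, -1.2]
width: 0.0373
finger_force: 0.0
```

```bash
cat >> h.py <<'E'
def st():
    q=np.load("q.npy");o=robot.get_obs();p=np.array(o["tool_pos"]);c,s=np.cos(q[2]),np.sin(q[2]);v=p[:2]-q[:2]
    F=np.array(o["wrist_force"])
    print("t",round(o["time"],2),"stand mm",(1e3*np.array([c*v[0]+s*v[1],-s*v[0]+c*v[1],p[2]])).round(1),"rpy",np.round(o["ee_rot"],3),"F stand",np.round([c*F[0]+s*F[1],-s*F[0]+c*F[1],F[2]],2),"w",round(o["width"],3))
E
python3 -c "from h import *;st()"
```

```text
t 1.45 stand mm [-230.6 -289.   222.6] rpy [3.141 0.    1.205] F stand [-0.11 -0.95 -1.23] w 0.037
```

Emit:
{"name": "servo_tool", "arguments": {
  "plan": [
    [0.4,0.1,0,0,0,0,0],
    [0.8,0.2,0,0,0,0,0],
    [1,0.3,0,0,0,0,0]
  ]
}}

```text
time: 1.7
tool_pos: [0.2792, -0.3505, 0.2228]
ee_rot: [3.141, -0.001, 1.201]
wrist_force: [-0.0, 0.1, -0.8]
width: 0.0172
finger_force: 0.0
```

Emit:
{"name": "servo_tool", "arguments": {
  "plan": [
    [0.4,0.1,0,0,0,0,0],
    [0.8,0.2,0,0,0,0,0],
    [1,0.3,0,0,0,0,0]
  ]
}}

```text
time: 1.95
tool_pos: [0.3434, -0.2673, 0.2229]
ee_rot: [3.141, -0.001, 1.203]
wrist_force: [0.6, 0.4, -0.5]
width: 0.0006
finger_force: 0.0
```

Emit:
{"name": "servo_tool", "arguments": {
  "plan": [
    [0.3,0.1,0,0,0,0,0],
    [0.6,0.2,0,0,0,0,0],
    [0.85,0.3,0,0,0,0,0],
    [0.85,0.3,0,0,0,0,0],
    [0.85,0.3,0,0,0,0,0]
  ]
}}

```text
time: 2.37
tool_pos: [0.4011, -0.2012, 0.2225]
ee_rot: [-3.141, 0.001, 1.205]
wrist_force: [0.2, -0.3, -0.0]
width: 0.0002
finger_force: 0.0
```

```bash
python3 -c "from h import *;st()"
```

```text
t 2.37 stand mm [-140.5   -3.3  222.5] rpy [-3.141e+00  1.000e-03  1.205e+00] F stand [ 0.34 -0.21 -0.03] w 0.0
```

Emit:
{"name": "servo_tool", "arguments": {
  "plan": [
    [0.03,0,0.35,0,0,0,0],
    [0.03,0,0.7,0,0,0,0],
    [0.03,0,1,0,0,0,0],
    [0.03,0,1,0,0,0,0]
  ]
}}

```text
time: 2.7
tool_pos: [0.397, -0.1977, 0.1158]
ee_rot: [-3.128, -0.002, 1.2]
wrist_force: [-0.6, 0.3, -0.7]
width: 0.0004
finger_force: 0.0
```

Emit:
{"name": "servo_tool", "arguments": {
  "plan": [
    [0,0,0.15,0,0,0,0],
    [0,0,0.28,0,0,0,0],
    [0,0,0.28,0,0,0,0],
    [0,0.06,0.28,0,0,0,0],
    [0,0.12,0.28,0,0,0,0],
    [0,0.18,0.28,0,0,0,0],
    [0,0.18,0.28,0,0,0,0],
    [0,0.18,0.28,0,0,0,0]
  ]
}}

```text
time: 3.37
tool_pos: [0.4194, -0.2061, 0.0953]
ee_rot: [3.14, 0.0, 1.203]
wrist_force: [1.0, 0.8, -0.8]
width: 0.0005
finger_force: 0.0
```

Run:
```python
from h import *
st(); a=robot.snapshot("side")[120:270,230:390,::-1]; b=robot.snapshot("top")[60:210,160:320,::-1]
cv2.imwrite("pics/p1.png",cv2.resize(np.hstack([a,b]),None,fx=2.5,fy=2.5,interpolation=cv2.INTER_CUBIC))
```

```text
t 3.37 stand mm [-121.7   -1.2   95.3] rpy [3.14  0.    1.203] F stand [ 0.66  1.1  -0.75] w 0.0
```

View pics/p1.png

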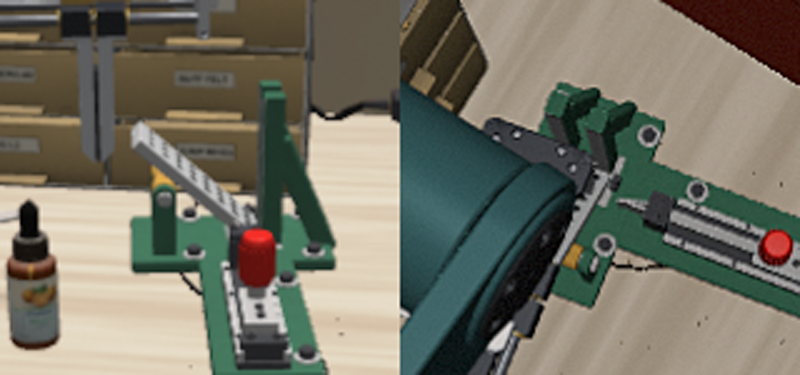

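The side view (left half) shows the closed fingers at (97,160), to the left of the plate's underside edge at (133,148) and above the roller lug at (163,195), so the hand is well placed. Now I push along an arc.

Emit:
{"name": "servo_tool", "arguments": {
  "plan": [
    [0,0.06,0,0,0,0,0],
    [0,0.12,0,0,0,0,0],
    [0,0.18,-0.06,0,0,0,0],
    [0,0.24,-0.12,0,0,0,0],
    [0,0.3,-0.16,0,0,0,0],
    [0,0.36,-0.2,0,0,0,0],
    [0,0.41,-0.24,0,0,0,0]
  ]
}}

```text
time: 4.05
tool_pos: [0.4577, -0.2207, 0.1195]
ee_rot: [3.141, 0.0, 1.203]
wrist_force: [-1.9, 0.8, 0.2]
width: 0.0002
finger_force: 0.8
```

Emit:
{"name": "servo_tool", "arguments": {
  "plan": [
    [0,0.06,-0.03,0,0,0,0],
    [0,0.12,-0.06,0,0,0,0],
    [0,0.19,-0.09,0,0,0,0],
    [0,0.25,-0.11,0,0,0,0],
    [0,0.32,-0.13,0,0,0,0],
    [0,0.39,-0.14,0,0,0,0]
  ]
}}

```text
time: 4.55
tool_pos: [0.4943, -0.2347, 0.1327]
ee_rot: [3.14, 0.0, 1.203]
wrist_force: [-0.2, 0.2, 0.3]
width: 0.0006
finger_force: 0.2
```

```bash
python3 -c "
from h import *
st(); a=robot.snapshot('side')[120:270,230:390,::-1]
cv2.imwrite('pics/p2.png',cv2.resize(a,None,fx=3,fy=3,interpolation=cv2.INTER_CUBIC))"
```

```text
t 4.55 stand mm [-41.5  -1.1 132.7] rpy [3.14  0.    1.203] F stand [-0.24  0.13  0.28] w 0.001
```

View pics/p2.png

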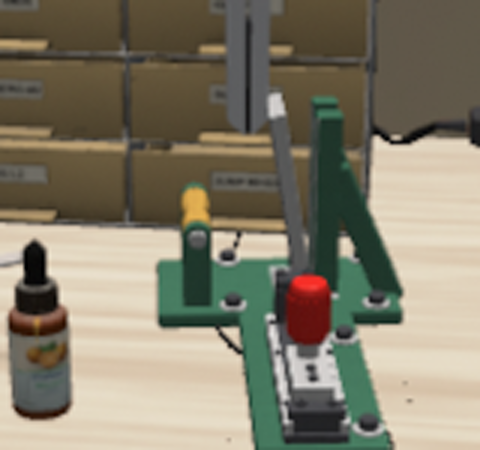

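The plate is almost up: its top is at (277,100) and the finger at (250,125) is following it. I continue slowly.

Emit:
{"name": "servo_tool", "arguments": {
  "plan": [
    [0,0.04,-0.01,0,0,0,0],
    [0,0.08,-0.01,0,0,0,0],
    [0,0.11,-0.01,0,0,0,0],
    [0,0.14,-0.01,0,0,0,0],
    [0,0.16,-0.01,0,0,0,0],
    [0,0.18,-0.01,0,0,0,0],
    [0,0.18,-0.01,0,0,0,0]
  ]
}}

```text
time: 5.18
tool_pos: [0.5103, -0.2409, 0.1334]
ee_rot: [3.141, 0.0, 1.203]
wrist_force: [-0.1, -1.1, 0.3]
width: 0.0005
finger_force: 0.0
```

```bash
python3 -c "from h import *;st()"
```

```text
t 5.18 stand mm [-24.4  -1.1 133.4] rpy [3.141 0.    1.203] F stand [ 0.34 -1.08  0.29] w 0.0
```

Emit:
{"name": "servo_tool", "arguments": {
  "plan": [
    [0,0.01,0,0,0,0,0],
    [0,0.02,0,0,0,0,0],
    [0,0.02,0,0,0,0,0],
    [0,0.02,0,0,0,0,0]
  ]
}}

```text
time: 5.52
tool_pos: [0.5118, -0.2415, 0.1335]
ee_rot: [-3.141, 0.0, 1.203]
wrist_force: [-0.3, -0.1, -0.0]
width: 0.0003
finger_force: 0.1
```

Emit:
{"name": "servo_tool", "arguments": {
  "plan": [
    [0,0.01,0,0,0,0,0],
    [0,0.02,0,0,0,0,0],
    [0,0.02,0,0,0,0,0],
    [0,0.02,0,0,0,0,0]
  ]
}}

```text
time: 5.85
tool_pos: [0.5119, -0.2415, 0.1335]
ee_rot: [-3.137, 0.0, 1.203]
wrist_force: [-6.5, 3.3, 3.6]
width: 0.0005
finger_force: 3.2
```

```bash
python3 -c "
from h import *
st(); a=robot.snapshot('side')[120:270,230:390,::-1]
cv2.imwrite('pics/p3.png',cv2.resize(a,None,fx=3.5,fy=3.5,interpolation=cv2.INTER_CUBIC))"
```

```text
t 5.85 stand mm [-22.7  -1.1 133.5] rpy [-3.137  0.     1.203] F stand [-7.19  0.72  3.63] w 0.0
```

View pics/p3.png

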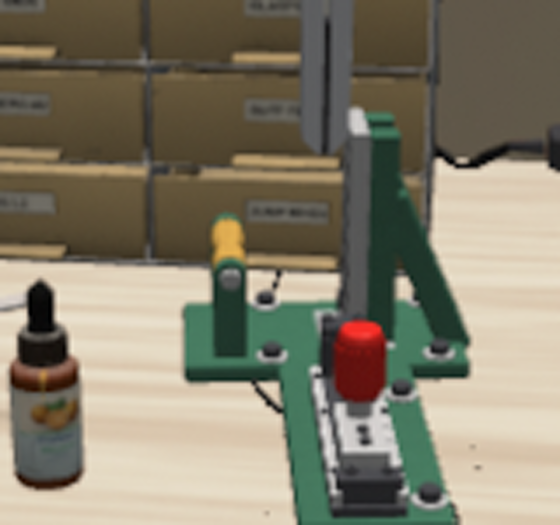

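The plate now stands upright against the cheeks (top at (358,115)), with 7 N of contact force at the x I predicted. I push once more at mid-height to seat the foot, then retreat.

Emit:
{"name": "servo_tool", "arguments": {
  "plan": [
    [0,-0.08,0,0,0,0,0],
    [0,-0.1,0.1,0,0,0,0],
    [0,-0.1,0.3,0,0,0,0],
    [0,-0.1,0.5,0,0,0,0],
    [0,-0.08,0.5,0,0,0,0],
    [0,-0.06,0.5,0,0,0,0],
    [0,-0.04,0.5,0,0,0,0],
    [0,-0.02,0.5,0,0,0,0],
    [0,-0.01,0.5,0,0,0,0],
    [0,0,0.5,0,0,0,0],
    [0,0,0.5,0,0,0,0]
  ]
}}

```text
time: 6.82
tool_pos: [0.5112, -0.2414, 0.0846]
ee_rot: [-3.135, 0.0, 1.203]
wrist_force: [-9.9, 4.5, 4.4]
width: 0.0008
finger_force: 5.7
```

```bash
python3 -c "from h import *;st()"
```

```text
t 6.82 stand mm [-23.3  -1.2  84.6] rpy [-3.135  0.     1.203] F stand [-10.89   0.6    4.35] w 0.001
```

Emit:
{"name": "servo_tool", "arguments": {
  "plan": [
    [0,-0.1,0,0,0,0,0],
    [0,-0.2,0,0,0,0,0],
    [0,-0.2,-0.35,0,0,0,0],
    [0,-0.2,-0.7,0,0,0,0],
    [-0.05,-0.2,-0.95,0,0,0,0],
    [-0.4,-0.1,-0.95,0,0,0,0],
    [-0.75,0,-0.95,0,0,0,0],
    [-1,0.05,-0.95,0,0,0,0],
    [-1,0.05,-0.95,0,0,0,0]
  ]
}}

```text
time: 7.57
tool_pos: [0.4815, -0.342, 0.1793]
ee_rot: [3.139, 0.003, 1.199]
wrist_force: [0.4, -0.1, -0.2]
width: -0.0001
finger_force: 0.0
```

Emit:
{"name": "servo_tool", "arguments": {
  "plan": [
    [-0.35,0,0,0,0,0,0],
    [-0.7,0,0,0,0,0,0],
    [-0.9,0,0,0,0,0,0],
    [-0.9,0,0,0,0,0,0],
    [-0.9,0,0,0,0,0,0]
  ]
}}

```text
time: 7.98
tool_pos: [0.45, -0.4215, 0.1788]
ee_rot: [3.141, -0.0, 1.202]
wrist_force: [0.5, 0.0, 0.6]
width: 0.0004
finger_force: 0.0
```

Run:
```python
from h import *
st(); a=robot.snapshot("side")[120:270,230:390,::-1]; b=robot.snapshot("top")[60:210,180:340,::-1]
cv2.imwrite("pics/p4.png",cv2.resize(np.hstack([a,b]),None,fx=2.5,fy=2.5,interpolation=cv2.INTER_CUBIC))
```

```text
t 7.98 stand mm [ -15.8 -191.2  178.8] rpy [ 3.141 -0.     1.202] F stand [0.48 0.23 0.64] w 0.0
```

View pics/p4.png

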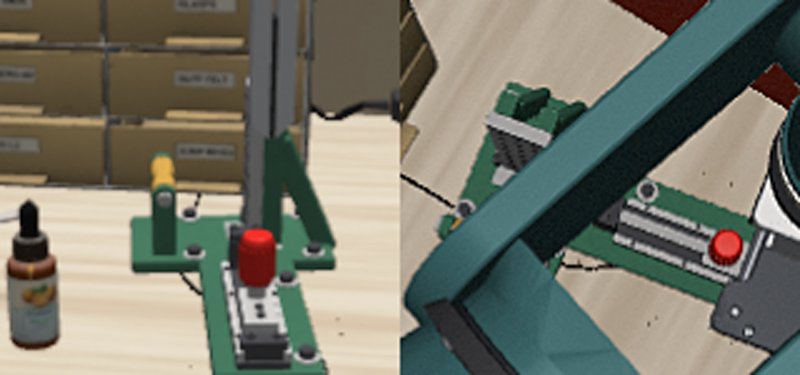

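The plate stands by itself: the top view shows its end at (520,125), square to the cheeks. The red grip at (725,247) is free ahead of the hand. I descend behind it and push.

Emit:
{"name": "servo_tool", "arguments": {
  "plan": [
    [0,0,0.3,0,0,0,0],
    [0,0,0.6,0,0,0,0],
    [0,0,0.85,0,0,0,0],
    [0,0,1,0,0,0,0],
    [0,0,1,0,0,0,0]
  ]
}}

```text
time: 8.5
tool_pos: [0.4491, -0.4174, 0.0738]
ee_rot: [-3.134, -0.004, 1.205]
wrist_force: [-0.1, 0.3, -0.1]
width: 0.0002
finger_force: 0.0
```

Emit:
{"name": "servo_tool", "arguments": {
  "plan": [
    [0,0,0.07,0,0,0,0],
    [0.06,-0.007,0.07,0,0,0,0],
    [0.12,-0.007,0.07,0,0,0,0],
    [0.18,-0.007,0.07,0,0,0,0],
    [0.24,-0.007,0.07,0,0,0,0],
    [0.3,-0.007,0.07,0,0,0,0],
    [0.3,-0.007,0.07,0,0,0,0]
  ]
}}

```text
time: 9.08
tool_pos: [0.4613, -0.3924, 0.0727]
ee_rot: [3.14, 0.0, 1.204]
wrist_force: [-0.2, -0.5, 0.1]
width: 0.0004
finger_force: 0.0
```

```bash
python3 -c "from h import *;st()"
```

```text
t 9.08 stand mm [ -15.7 -160.    72.7] rpy [3.14  0.    1.204] F stand [-0.04 -0.57  0.11] w 0.0
```

Emit:
{"name": "servo_tool", "arguments": {
  "plan": [
    [0.06,0,0,0,0,0,0],
    [0.12,0,0,0,0,0,0],
    [0.18,0,0,0,0,0,0],
    [0.24,0,0,0,0,0,0],
    [0.3,0,0,0,0,0,0],
    [0.36,0,0,0,0,0,0],
    [0.4,0,0,0,0,0,0],
    [0.43,0,0,0,0,0,0],
    [0.46,0,0,0,0,0,0]
  ]
}}

```text
time: 9.83
tool_pos: [0.4769, -0.3498, 0.0714]
ee_rot: [-3.142, 0.0, 1.203]
wrist_force: [-0.6, -1.5, 1.1]
width: 0.0002
finger_force: 1.0
```

Run:
```python
from h import *
st(); a=robot.snapshot("side")[120:270,230:390,::-1]; b=robot.snapshot("top")[60:210,180:340,::-1]
cv2.imwrite("pics/p5.png",cv2.resize(np.hstack([a,b]),None,fx=2.5,fy=2.5,interpolation=cv2.INTER_CUBIC))
```

```text
t 9.83 stand mm [ -16.4 -114.7   71.4] rpy [-3.142  0.     1.203] F stand [ 0.03 -1.64  1.1 ] w 0.0
```

View pics/p5.png

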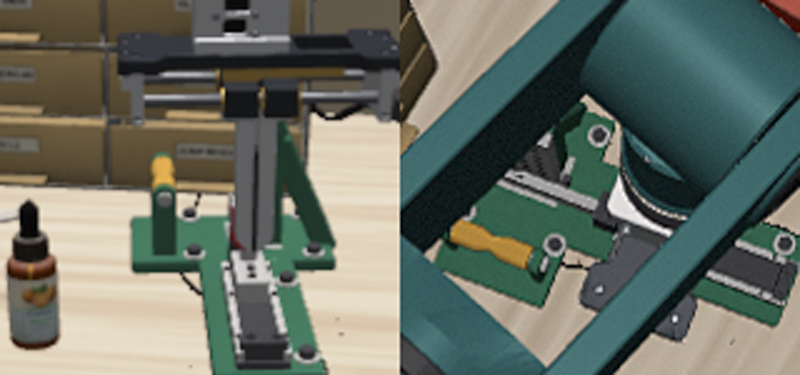

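The blade now lies across the foot of the plate (top view, around (545,187)) and the fingers are behind the grip. I push on to the stop, watching the force.

Emit:
{"name": "servo_tool", "arguments": {
  "plan": [
    [0.02,0,0,0,0,0,0],
    [0.04,0,0,0,0,0,0],
    [0.06,0,0,0,0,0,0],
    [0.07,0,0,0,0,0,0],
    [0.07,0,0,0,0,0,0]
  ]
}}

```text
time: 10.35
tool_pos: [0.4793, -0.3433, 0.0713]
ee_rot: [-3.141, -0.0, 1.203]
wrist_force: [-0.8, -1.4, -0.1]
width: 0.0005
finger_force: 0.7
```

Emit:
{"name": "servo_tool", "arguments": {
  "plan": [
    [0.01,0,0,0,0,0,0],
    [0.02,0,0,0,0,0,0],
    [0.03,0,0,0,0,0,0],
    [0.03,0,0,0,0,0,0],
    [0.03,0,0,0,0,0,0]
  ]
}}

```text
time: 10.77
tool_pos: [0.4796, -0.3425, 0.0713]
ee_rot: [-3.141, 0.004, 1.203]
wrist_force: [-2.7, -5.9, -1.3]
width: 0.0002
finger_force: 3.0
```

```bash
python3 -c "from h import *;st()"
```

```text
t 10.77 stand mm [ -16.5 -106.9   71.3] rpy [-3.141  0.004  1.203] F stand [-0.41 -6.53 -1.34] w 0.0
```

Emit:
{"name": "servo_tool", "arguments": {
  "plan": [
    [0.01,0,0,0,0,0,0],
    [0.02,0,0,0,0,0,0],
    [0.02,0,0,0,0,0,0],
    [0.02,0,0,0,0,0,0]
  ]
}}

```text
time: 11.1
tool_pos: [0.4796, -0.3424, 0.0713]
ee_rot: [-3.142, 0.007, 1.202]
wrist_force: [-3.5, -9.2, -1.6]
width: 0.0003
finger_force: 4.9
```

Emit:
{"name": "servo_tool", "arguments": {
  "plan": [
    [-0.1,0,0,0,0,0,0],
    [-0.25,0,0,0,0,0,0],
    [-0.25,0,-0.3,0,0,0,0],
    [-0.25,0,-0.6,0,0,0,0],
    [-0.25,0,-0.9,0,0,0,0],
    [-0.5,0,-1,0,0,0,0],
    [-0.8,0,-1,0,0,0,0],
    [-1,0,-1,0,0,0,0],
    [-1,0,-1,0,0,0,0]
  ]
}}

```text
time: 11.85
tool_pos: [0.4435, -0.4358, 0.1716]
ee_rot: [3.141, 0.001, 1.199]
wrist_force: [-0.1, 1.0, 0.0]
width: -0.0
finger_force: 0.0
```

Emit:
{"name": "servo_tool", "arguments": {
  "plan": [
    [-0.35,0,0,0,0,0,0],
    [-0.7,0,0,0,0,0,0],
    [-1,0,0,0,0,0,0],
    [-1,0,0,0,0,0,0]
  ]
}}

```text
time: 12.18
tool_pos: [0.4066, -0.5296, 0.1702]
ee_rot: [-3.141, 0.001, 1.198]
wrist_force: [-1.1, 0.7, -0.4]
width: 0.0005
finger_force: 0.0
```

Run:
```python
from h import *
st(); q=np.load("q.npy"); q[3]=.070; np.save("q.npy",q)
for c in("side","top"): cv2.imwrite(f"pics/{c}9.png",robot.snapshot(c)[:,:,::-1])
from ov import model
cv2.imwrite("pics/p9.png",np.hstack([model(c,f"pics/{c}9.png",2.5,o,(160,150),False) for c,o in(("side",(230,120)),("top",(180,60)))]))
```

```text
t 12.18 stand mm [ -17.4 -307.7  170.2] rpy [-3.141e+00  1.000e-03  1.198e+00] F stand [-1.31  0.23 -0.4 ] w 0.0
```

View pics/p9.png

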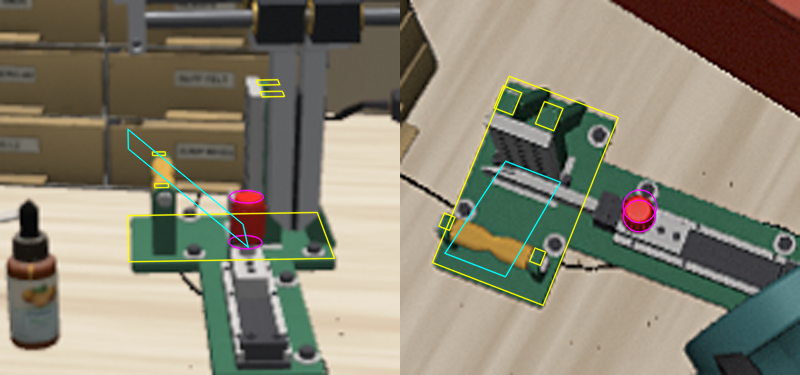

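The plate stands upright against the cheeks with the blade across its foot. The grip matches the predicted position at the stop (top view (638,213)), and the bottle has not moved.

```bash
python3 -c "
from bench import robot
print(robot.close_job())"
```

```text
the job is handed in; nothing more can be done
None
```

The drawplate is upright against both cheeks, the keeper is at its stop with its blade across the plate's foot, and the dropper bottle was not moved; I handed the job in at about 12 s of the 48 s allowed.

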